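# Load the sample shaker and set its speed

## Robot

A 7-joint arm with a two-finger parallel gripper is mounted at the origin on the work surface. World frame = base frame: x ahead of the robot, y to its left, z up, the work surface at z = 0. Lengths are in m, angles in degrees, forces in N, time in s.
With the tool pointing down it reaches from about 0.4 to 0.875 m from the base axis. Payload 6.5 kg.
Tool frame: the origin (TCP) lies midway between the tips of the shut fingers; the grasp point (between the pads) lies 19 mm behind it (ctrl.grasp_offset is the distance from the TCP to the grasp point, in m); z points along the fingers, y is the line along which they close (so a half turn about z gives the same grasp; the last joint's range is limited). The gripper opens to 88 mm and grips with 3 to 60 N. Pads are 18 mm wide; open, the fingers measure 123 mm over their backs; the gripper's body (75 mm by 187 mm) begins 45 mm behind the grasp point.
Start: joints at [-80.97, 30.733, -0.252, 88.115, 0.149, 61.152, -4.079], TCP at [0.144, 0.634, 0.239] pointing down, gripper open.
Joint ranges: [-154.64, 154.64], [-21.42, 123.67], [-72.66, 72.17], [13.99, 137.28], [-74.86, 254.86], [10.95, 109.41], [-158.01, 158.01]. Speed limits (degrees/s): [136.94, 136.94, 180, 180, 180, 180, 180].

## Interface

Orientations are given as [roll, pitch, yaw] about the fixed x, y, z axes, in that order (R = Rz(yaw) Ry(pitch) Rx(roll)).
In Python, from cell import ctrl gives the robot as it stands.
- The arm moves only by the shell command python3 -m handwheel 'ROWS' [FORCE]. ROWS is a JSON object of lists of equal length, an entry for each row: "linear": the shift along the tool's x, y, z as a fraction of full scale, a list of three; "twist": the turn about the tool's z as a fraction of full scale; "fingers": the opening, from -1 (shut) to 1 (fully open). A call has 1 to 5 rows; each row is the pose to reach, as a shift and turn from the pose commanded when the call began, along the tool's axes at that moment, turning the shorter way round; what a row does not reach only later rows make up. Full scale, the value 1, is 0.1 m for a shift and 360 degrees for a turn. A row lasts 1/10 s, in which the tool goes at most 50 mm and 8.59 degrees, less where a joint would pass 70% of its speed; a pose out of reach is approached as far as the arm can. A call with a number of a shift or a turn outside -1 to 1 is refused whole. A call with a gripper value outside its range is refused whole. The fingers move at their own pace and stop on an object; FORCE is the grip in N (left out, the last holds). Time passes only in rows, so rows that repeat a pose let the fingers close. It gives the time, the measured TCP pose, the force, the opening and the grip force at its end, in the units of the state.
- ctrl.get_state(): the state, without advancing time (a new reading comes with each control period).
- ctrl.grab_frame(name): name is "side" or "top"; returns a dict with "color" (480x640x3 uint8, blue, green, red), "depth" (480x640 float32, m along the optical axis (not along the pixel's ray), 0 where there is no reading), "intrinsics" (3x3 intrinsics, pixels), "R" (3x3) and "t" (3): a world point X has camera coordinates R X + t. Camera axes: x right, y down, z forward; pixel columns grow to the right and rows downward; lengths in m; the calibration is good to about 2 mm. A picture is of the moment at which its call begins.
- ctrl.sign_off(): hands the job in; it is judged then, once.
The state is a dict: "t": time; "qpos": joint angles; "joint_velocities": joint speeds; "joint_torque": joint torques, N m; "position": TCP position; "orientation": TCP orientation; "ft_force": force on the tool from outside, world axes, zero at the start; "ft_torque": the same for the moment, N m; "opening": finger opening in m; "gripper_force": force on a finger pad.
Only numpy, scipy, OpenCV 4.12 (cv2) and the standard library are available. Lean on these libraries where they do the work, as an engineer would, in place of code of your own. Each camera call takes 0.05 s, during which the arm holds its last target. There are 200 camera calls.

## Task

Get the bench shaker ready for a run: first turn its speed lever to stop (over the red mark), then, with the lever left at stop, snap every sample carrier on the bench fully home onto the shaker's bar, upright and centred on the band of its own colour (so they stand in size order, the shortest next to the drive box). Once all of them are clipped on, swing the lever to line up with the yellow tab and let go; leave the ring, the tin and the spatula alone.

Things in the scene. Friction and masses are not known exactly. Their poses are not given: they have to be found in the camera images.
- carrier_green: loose green-capped sample carrier (0.15 kg), maybe absent: white bottle 44 mm wide (x), 50 long (y), on a black sprung clip open below, with 4 thin splayed steel legs (feet at x +-30, y +-29). Origin: underside centre, z up, y along the clip; same turned half round. Heights: lips 2-12 mm (mouth 32), narrowest 12.5 (gap 15), bar axis when home 22, bottle flats (grip across x) 40-74, cap d34 74-82
- band_green (a point): centre of the green band (50 mm long, first band, next to the drive box) on the axis of the shaker's bar, about 90 mm above the bench; y along the bar towards the drive box, z up. The green carrier is home when its origin is 22 mm straight below this point, its y along the bar; snapping it down takes about 10 N, then it draws itself home over the last 10 mm; pulling it off takes about 6 N
- carrier_red: loose red-capped sample carrier (0.15 kg), maybe absent: white bottle 44 mm wide (x), 60 long (y), on a black sprung clip open below, with 4 thin splayed steel legs (feet at x +-30, y +-34). Origin: underside centre, z up, y along the clip; same turned half round. Heights: lips 2-12 mm (mouth 32), narrowest 12.5 (gap 15), bar axis when home 22, bottle flats (grip across x) 40-74, cap d34 74-82
- band_red (a point): centre of the red band (60 mm long, second band) on the axis of the shaker's bar, about 90 mm above the bench; y along the bar towards the drive box, z up. The red carrier is home when its origin is 22 mm straight below this point, its y along the bar; snapping it down takes about 10 N, then it draws itself home over the last 10 mm; pulling it off takes about 6 N
- carrier_blue: loose blue-capped sample carrier (0.15 kg), maybe absent: white bottle 44 mm wide (x), 70 long (y), on a black sprung clip open below, with 4 thin splayed steel legs (feet at x +-30, y +-39). Origin: underside centre, z up, y along the clip; same turned half round. Heights: lips 2-12 mm (mouth 32), narrowest 12.5 (gap 15), bar axis when home 22, bottle flats (grip across x) 40-74, cap d34 74-82
- band_blue (a point): centre of the blue band (70 mm long, third band) on the axis of the shaker's bar, about 90 mm above the bench; y along the bar towards the drive box, z up. The blue carrier is home when its origin is 22 mm straight below this point, its y along the bar; snapping it down takes about 10 N, then it draws itself home over the last 10 mm; pulling it off takes about 6 N
- carrier_orange: loose orange-capped sample carrier (0.15 kg), maybe absent: white bottle 44 mm wide (x), 80 long (y), on a black sprung clip open below, with 4 thin splayed steel legs (feet at x +-30, y +-44). Origin: underside centre, z up, y along the clip; same turned half round. Heights: lips 2-12 mm (mouth 32), narrowest 12.5 (gap 15), bar axis when home 22, bottle flats (grip across x) 40-74, cap d34 74-82
- band_orange (a point): centre of the orange band (80 mm long, fourth band, by the far end bracket) on the axis of the shaker's bar, about 90 mm above the bench; y along the bar towards the drive box, z up. The orange carrier is home when its origin is 22 mm straight below this point, its y along the bar; snapping it down takes about 10 N, then it draws itself home over the last 10 mm; pulling it off takes about 6 N
- shaker: fixed bench shaker. Origin: on the bench, below the bar; y along the bar to the drive box, z up. White base plate 100 x 535 mm, 25 high (y -230 to 305 mm); polished round bar, 24 mm diameter, axis 90 mm high, from the blue end bracket (y -227 to -215, 102 high) to the white drive box (130 x 130, centre y 235, 108 high). Four painted bands on the bar, each as long as its carrier, 24 mm apart
- speed_lever (a joint): angle of the black speed lever on top of the drive box, rad, range -0.1 (end stop) to 2.0. 0 = stop: the lever lies over the red mark and points along the shaker's -x (towards the robot); it grows clockwise seen from above (at 1.57 it points along the shaker's +y). Friction holds it where it is left (about 1.5 N at the knob)
- lever_hinge (a point): the vertical axis of the speed lever (and of the yellow tab), about 118 mm above the bench, in the middle of the drive box top
- lever_knob (a point): on the axis of the upright round knob at the lever's end, 18 mm diameter, from 121 to 161 mm above the bench, 80 mm from the hinge axis; the point lies 15 mm below the knob's top. The point's -x axis points from the hinge to the knob
- set_tab (a joint): angle of the yellow setting tab on the dial beneath the lever, rad, measured as for the lever: it shows the speed wanted today (0.75 to 1.5). Leave it where it is
- tab_mark (a point): outer part of the yellow tab, 58 mm from the lever's axis, about 115 mm above the bench; its -x axis points from the hinge to the tab
- cutting_ring: loose bystander: steel cutting ring 62 mm outside diameter, 40 mm high, origin at the centre of its underside
- sample_tin: loose bystander: aluminium sample tin 68 mm diameter, 50 mm high, origin at the centre of its underside
- spatula: loose bystander: spatula about 200 mm long lying on the bench, beyond the shaker; origin at the middle of its underside
Not all that is in view belongs to the job. What is shaped like the carrier_red but pink is not meant.

How it is judged (in metres and radians):
On the way, in this order (a step that is already met when the one before it is completed fails the run):
1. the speed lever is at stop (within 0.12 rad of the red mark) (value of joint speed_lever below 0.12 rad), for 0.2 s.
2. with the lever at stop, every carrier present is snapped home on the band of its colour (x of carrier_green in the frame of band_green between -0.006 and 0.006 m and y of carrier_green in the frame of band_green between -0.01 and 0.01 m and z of carrier_green in the frame of band_green between -0.026 and -0.0185 m and angle between the y axis of carrier_green and the y axis of band_green, either way round below 0.1 rad and angle between each of carrier_green, carrier_red, carrier_blue, carrier_orange's own z axis and vertical below 0.2 rad and x of carrier_red in the frame of band_red between -0.006 and 0.006 m and y of carrier_red in the frame of band_red between -0.01 and 0.01 m and z of carrier_red in the frame of band_red between -0.026 and -0.0185 m and angle between the y axis of carrier_red and the y axis of band_red, either way round below 0.1 rad and x of carrier_blue in the frame of band_blue between -0.006 and 0.006 m and y of carrier_blue in the frame of band_blue between -0.01 and 0.01 m and z of carrier_blue in the frame of band_blue between -0.026 and -0.0185 m and angle between the y axis of carrier_blue and the y axis of band_blue, either way round below 0.1 rad and x of carrier_orange in the frame of band_orange between -0.006 and 0.006 m and y of carrier_orange in the frame of band_orange between -0.01 and 0.01 m and z of carrier_orange in the frame of band_orange between -0.026 and -0.0185 m and angle between the y axis of carrier_orange and the y axis of band_orange, either way round below 0.1 rad and value of joint speed_lever below 0.12 rad), for 0.3 s.
3. the lever lines up with the yellow tab (angle between the x axis of lever_knob and the x axis of tab_mark, either way round below 0.09 rad), for 0.2 s.
At the end, for the whole second after the job is handed in: Every carrier present is home on its own colour's band: origin 18.5 to 26 mm below the bar axis, within 6 mm across and 10 mm along, parallel to the bar within 0.10 rad, upright within 0.20 rad, at rest; the lever is within 0.09 rad of the yellow tab, at rest (x of carrier_green in the frame of band_green between -0.006 and 0.006 m and y of carrier_green in the frame of band_green between -0.01 and 0.01 m and z of carrier_green in the frame of band_green between -0.026 and -0.0185 m and angle between the y axis of carrier_green and the y axis of band_green, either way round below 0.1 rad and angle between each of carrier_green, carrier_red, carrier_blue, carrier_orange's own z axis and vertical below 0.2 rad and x of carrier_red in the frame of band_red between -0.006 and 0.006 m and y of carrier_red in the frame of band_red between -0.01 and 0.01 m and z of carrier_red in the frame of band_red between -0.026 and -0.0185 m and angle between the y axis of carrier_red and the y axis of band_red, either way round below 0.1 rad and x of carrier_blue in the frame of band_blue between -0.006 and 0.006 m and y of carrier_blue in the frame of band_blue between -0.01 and 0.01 m and z of carrier_blue in the frame of band_blue between -0.026 and -0.0185 m and angle between the y axis of carrier_blue and the y axis of band_blue, either way round below 0.1 rad and x of carrier_orange in the frame of band_orange between -0.006 and 0.006 m and y of carrier_orange in the frame of band_orange between -0.01 and 0.01 m and z of carrier_orange in the frame of band_orange between -0.026 and -0.0185 m and angle between the y axis of carrier_orange and the y axis of band_orange, either way round below 0.1 rad and linear speed of each of carrier_green, carrier_red, carrier_blue, carrier_orange below 0.02 m/s and angle between the x axis of lever_knob and the x axis of tab_mark, either way round below 0.09 rad and velocity of joint speed_lever between -0.05 and 0.05 rad/s); the robot touches nothing.
It fails at once if the cutting ring is moved more than 30 mm (distance of cutting_ring from where it was at the start of the episode above 0.03 m).
It fails at once if the sample tin is moved more than 30 mm (distance of sample_tin from where it was at the start of the episode above 0.03 m).
It fails at once if the spatula is moved more than 30 mm (distance of spatula from where it was at the start of the episode above 0.03 m).
It fails at once if the yellow setting tab is shifted (value of joint set_tab below 0.6 rad).
It fails at once if the yellow setting tab is shifted (value of joint set_tab above 1.65 rad).
Of carrier_green, carrier_red, carrier_blue, carrier_orange only 3 to 4 are there at a start; the rules pass over those that are not, and their reading is None.
At some moment in a run one of carrier_green, carrier_red, carrier_blue, carrier_orange may be knocked a few centimetres aside while the robot is not near it.
It also fails if it takes over 210 s, if anything falls off the work surface, if the arm or the gripper's body presses on something with over 40 N, if the wrist force passes 120 N, or if a joint passes its speed limit or range.

## Working session

There is one attempt and no reset: what is moved stays moved. The work goes in short steps, Python scripts to look and compute and a shell command to move; the robot and the scene stay as the last step left them, time stands still between calls to the robot, and variables do not carry over. Pictures are saved under pics/ and viewed, at most 14 in all, crops included, and the job is handed in when it is done.

```bash
mkdir -p pics; ls; cat > h.py <<'E'
import numpy as np, cv2
from cell import ctrl
def grab(n):
    f=ctrl.grab_frame(n); np.savez(f'pics/{n}.npz',**f); return f
def load(n): return dict(np.load(f'pics/{n}.npz'))
def pt(f,u,v,z=None):
    K,R,t=f['intrinsics'],f['R'],f['t']; r=np.linalg.inv(K)@[u,v,1]
    C=-R.T@t; d=R.T@r
    if z is None: return C+d*f['depth'][int(v),int(u)]
    return C+d*(z-C[2])/d[2]
E
python3 - <<'E'
from h import *
for n in ('top','side'):
    f=grab(n); cv2.imwrite(f'pics/{n}0.png',f['color']); print(n,-f['R'].T@f['t'],f['R'].tolist())
print(ctrl.get_state(), ctrl.grasp_offset)
E
```

```text
pics
top [ 0.36604267 -0.00730662  1.13501409] [[0.006127197252201688, -0.9999808015852392, -0.0009240750919869941], [-0.9871540610679101, -0.0059010610241052594, -0.15966225977331794], [0.15965374148752445, 0.0018904866391500788, -0.9871712662397049]]
side [ 0.50365919 -0.98278034  1.02335868] [[0.9983843047239579, -0.05636179831718736, -0.007219956461914692], [-0.0438302099225217, -0.6830040281611788, -0.7290983542799634], [0.03616203505068446, 0.7282368057205403, -0.6843708512312143]]
{'t': 0.1, 'qpos': array([-80.97038605,  30.7733133 ,  -0.25510508,  88.16350187,
         0.14966721,  61.15209004,  -4.07999971]), 'joint_velocities': array([-0.01515011, -0.13399597,  0.00821671, -0.21460924, -0.08162336,
        0.0798888 , -0.01382665]), 'joint_torque': array([ 1.92088381e-03, -5.72073090e+01,  9.93643776e-01, -2.52233863e+01,
       -5.61146170e-02,  1.34175803e-02,  3.22640926e-05]), 'position': array([0.14414292, 0.63325794, 0.23793523]), 'orientation': array([-1.79911684e+02,  6.76063534e-03,  1.67181992e+02]), 'ft_force': array([-0.59618259,  0.22249775,  0.39190317]), 'ft_torque': array([-0.00663445,  0.02994937,  0.01593795]), 'gripper_force': 0.0, 'opening': 0.0881258549764303} 0.0187
```

View pics/top0.png

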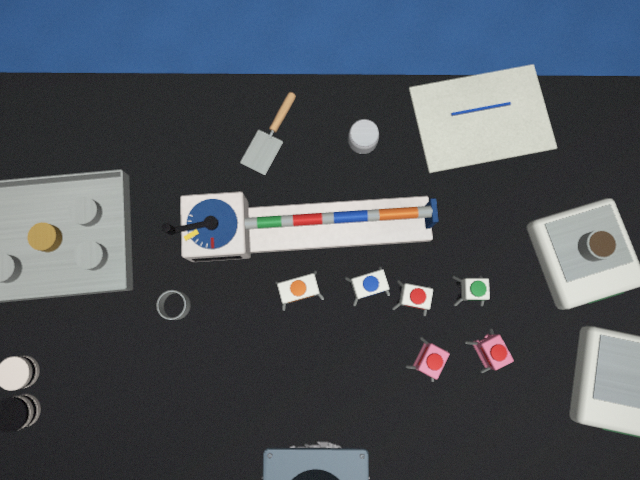

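View pics/side0.png

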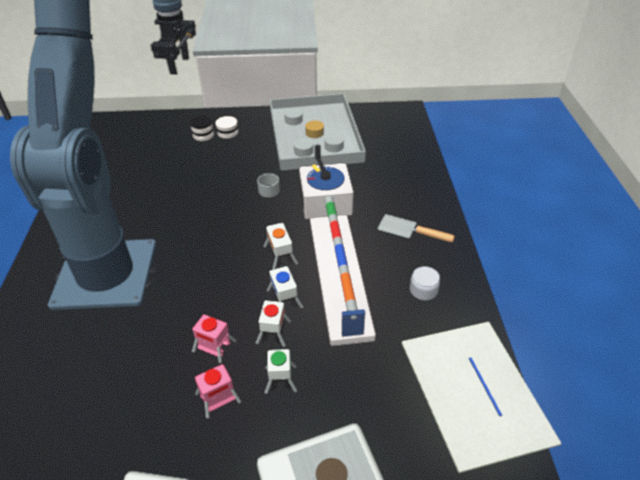

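The top view shows all four carriers: orange cap (298,288), blue (371,284), red (418,296) and green (478,289). The look-alikes are the pink bodies at (434,361) and (498,352), which I'll leave alone. The lever knob is at (168,229), the hinge at (211,223), the yellow tab at (190,236) and the red mark at (212,243). The bar runs from (250,222) to (432,212). The ring is at (173,305), the tin at (364,136) and the spatula at (270,140).

```bash
cat >> h.py <<'E'
CAPS=dict(green=(478,289,50),red=(418,296,60),blue=(371,284,70),orange=(298,288,80))
def cloud(f,u0,u1,v0,v1):
    v,u=np.mgrid[v0:v1,u0:u1]; K,R,t=f['intrinsics'],f['R'],f['t']; d=f['depth'][v0:v1,u0:u1]
    c=np.stack([(u-K[0,2])/K[0,0]*d,(v-K[1,2])/K[1,1]*d,d],-1)
    return (c-t)@R, d>0
def hue(f,u0,u1,v0,v1):
    return cv2.cvtColor(f['color'],cv2.COLOR_BGR2HSV)[v0:v1,u0:u1].astype(int)
def capmask(name,h):
    H,S,V=h[...,0],h[...,1],h[...,2]; m=(S>140)&(V>80)
    return m&{'green':(H>40)&(H<85),'red':(H<6)|(H>174),'blue':(H>95)&(H<130),'orange':(H>6)&(H<22)}[name]
def carrier(f,name,u,v,L,ztop=0.074,r=32):
    b=(u-r,u+r,v-r,v+r); P,ok=cloud(f,*b); h=hue(f,*b); cm=capmask(name,h)
    vv,uu=np.nonzero(cm); c=pt(f,u-r+uu.mean(),v-r+vv.mean(),ztop+.008)
    m=((h[...,1]<60)&(h[...,2]>120)|cm); n,lab=cv2.connectedComponents(m.astype(np.uint8))
    lab0=np.bincount(lab[cm]).argmax(); m=(lab==lab0)
    z=P[...,2]; m&=ok&(np.abs(z-ztop-.003)<.013)
    q=P[m][:,:2].astype(np.float32); (cx,cy),(a,b_),ang=cv2.minAreaRect(q*1000)
    if a<b_: a,b_,ang=b_,a,ang+90
    return c,np.array([cx,cy])/1000,(a,b_),(ang+90)%180-90,np.median(z[cm])
E
python3 - <<'E'
from h import *
np.set_printoptions(precision=4,suppress=True)
f=load('top')
for n,(u,v,L) in CAPS.items(): print(n,L,*carrier(f,n,u,v,L))
# bands
b=(245,440,195,240); h=hue(f,*b);P,ok=cloud(f,*b)
for n in CAPS:
    m=capmask(n,h)
    if n=='blue': m[:, 425-245:]=False
    vv,uu=np.nonzero(m); print(n,'band',b[0]+uu.mean(),b[2]+vv.mean(),len(uu),pt(f,b[0]+uu.mean(),b[2]+vv.mean(),.10),np.median(P[m][:,2]), pt(f,b[0]+uu.min(),b[2]+vv.mean(),.10)[1]-pt(f,b[0]+uu.max()+1,b[2]+vv.mean(),.10)[1])
for n,u,v,z in (('knob',168,228,.161),('hinge',211,223,.125),('tab',190,236,.115),('redmark',212,243,.11)): print(n,pt(f,u,v),pt(f,u,v,z))
a=f['color'][180:270,150:260]; a=cv2.resize(a,None,fx=6,fy=6,interpolation=cv2.INTER_CUBIC)
cv2.imwrite('pics/lev0.png',a)
a=f['color'][260:330,260:510]; cv2.imwrite('pics/car0.png',cv2.resize(a,None,fx=3.2,fy=3.2,interpolation=cv2.INTER_CUBIC))
E
```

```text
h.py:23: RuntimeWarning: Mean of empty slice.
  vv,uu=np.nonzero(cm); c=pt(f,u-r+uu.mean(),v-r+vv.mean(),ztop+.008)
  ret = ret.dtype.type(ret / rcount)
Traceback (most recent call last):
  File "h.py", line 25, in carrier
    lab0=np.bincount(lab[cm]).argmax(); m=(lab==lab0)
ValueError: attempt to get argmax of an empty sequence
```

```bash
cat > m.py <<'E'
from h import *
np.set_printoptions(precision=4,suppress=True)
f=load('top')
hh=cv2.cvtColor(f['color'],cv2.COLOR_BGR2HSV)
for n,(u,v,L) in CAPS.items(): print(n,hh[v,u])
for n,(u,v,L) in CAPS.items(): print(n,L,*carrier(f,n,u,v,L))
b=(245,440,195,240); h=hue(f,*b);P,ok=cloud(f,*b)
for n in CAPS:
    m=capmask(n,h)
    if n=='blue': m[:, 425-245:]=False
    vv,uu=np.nonzero(m); print(n,'band',b[0]+uu.mean(),b[2]+vv.mean(),len(uu),pt(f,b[0]+uu.mean(),b[2]+vv.mean(),.10),np.median(P[m][:,2]), pt(f,b[0]+uu.min(),b[2]+vv.mean(),.10)[1]-pt(f,b[0]+uu.max()+1,b[2]+vv.mean(),.10)[1])
for n,u,v,z in (('knob',168,228,.161),('hinge',211,223,.125),('tab',190,236,.115),('redmark',212,243,.11)): print(n,pt(f,u,v),pt(f,u,v,z))
a=f['color'][180:270,150:260]; a=cv2.resize(a,None,fx=6,fy=6,interpolation=cv2.INTER_CUBIC)
cv2.imwrite('pics/lev0.png',a)
a=f['color'][260:330,260:510]; cv2.imwrite('pics/car0.png',cv2.resize(a,None,fx=3.2,fy=3.2,interpolation=cv2.INTER_CUBIC))
E
sed -i 's/S>140/S>100/' h.py; python3 m.py
```

```text
green [ 68 121 171]
red [  1 167 217]
blue [109 160 195]
orange [ 13 155 222]
green 50 [ 0.4394 -0.3298  0.082 ] [ 0.4384 -0.3321] (50.498191833496094, 41.57197952270508) -89.70656260848045 0.07978466719096723
red 60 [ 0.4217 -0.2061  0.082 ] [ 0.4225 -0.208 ] (60.21294021606445, 44.094364166259766) 79.38031768798828 0.07984396308319038
blue 70 [ 0.4477 -0.1105  0.082 ] [ 0.4478 -0.1118] (70.59477996826172, 44.15737533569336) -72.88107681274414 0.08012665017088388
orange 80 [0.4371 0.0375 0.082 ] [0.4378 0.0374] (79.58154296875, 44.172420501708984) -74.06759357452393 0.07961003730232472
green band 268.57851239669424 221.38429752066116 242 [0.572  0.0985 0.1   ] 0.09832730039445743 0.04918344837640176
red band 307.06666666666666 218.9968253968254 315 [0.5774 0.0197 0.1   ] 0.09860330694952624 0.05946650725759836
blue band 350.17127071823205 216.19337016574585 362 [ 0.5838 -0.0687  0.1   ] 0.09844071662113807 0.06977011535133215
orange band 398.2139423076923 213.03365384615384 416 [ 0.591  -0.1674  0.1   ] 0.09850031325018715 0.08009660227798801
knob [0.5459 0.2859 0.1599] [0.5457 0.2856 0.161 ]
hinge [0.5637 0.2118 0.1214] [0.563 0.211 0.125]
tab [0.5387 0.2552 0.1117] [0.5381 0.2543 0.115 ]
redmark [0.5242 0.2096 0.1145] [0.5249 0.2106 0.11  ]
```

View pics/lev0.png

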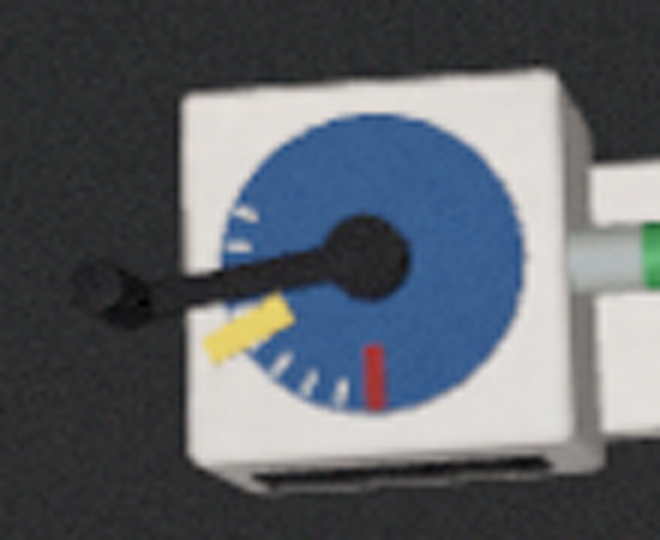

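View pics/car0.png

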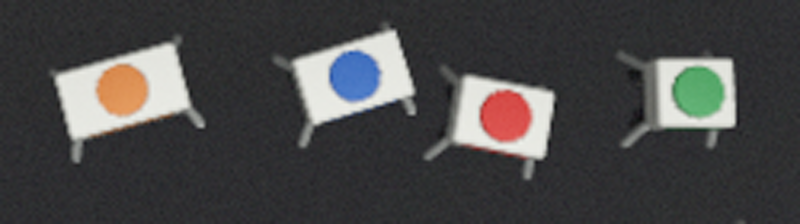

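The enlarged crops confirm the four white-bodied carriers at crop pixels (122,90), (354,75), (506,116) and (698,91). The knob top is at (95,285), about full-image (166,227.5). The dial centre is at (375,262), the tab runs from (210,350) to (285,308), and the red mark is at (375,378).

```bash
cat >> h.py <<'E'
def lever(f,ku,kv):
    b=(185,250,190,255); h=hue(f,*b); H,S,V=[h[...,i] for i in range(3)]
    m=((H>95)&(H<125)&(S>100)).astype(np.uint8); c=max(cv2.findContours(m,0,2)[0],key=cv2.contourArea)
    (u,v),_,_=cv2.fitEllipse(cv2.convexHull(c)); hin=pt(f,b[0]+u,b[2]+v,.110)
    y=(H>20)&(H<35)&(S>90)&(V>120); vv,uu=np.nonzero(y); tab=pt(f,b[0]+uu.mean(),b[2]+vv.mean(),.113)
    vv,uu=np.nonzero(((H<6)|(H>174))&(S>110)); red=pt(f,b[0]+uu.mean(),b[2]+vv.mean(),.110)
    k=pt(f,ku,kv,.161)
    a=lambda p:np.arctan2(*(-(p-hin)[[1,0]]*[-1,1])) # angle from -x toward +y
    return hin,tab,red,k,[a(p) for p in (tab,red,k)],[np.linalg.norm((p-hin)[:2]) for p in (tab,red,k)]
E
python3 - <<'E'
from h import *
np.set_printoptions(precision=4,suppress=True)
f=load('top'); print(*lever(f,166,227.5),sep='\n')
for u,v in ((268.58,221.38),(307.07,219),(350.17,216.19),(398.21,213.03)): print(pt(f,u,v,.09))
s=load('side'); R,t,K=s['R'],s['t'],s['intrinsics']
# side view cross-check: project known pts
for p in ([.5457,.2856,.161],[.4384,-.332,.082],[.572,.0985,.102]): c=K@(R@np.array(p)+t); print(c[:2]/c[2])
E
```

```text
[0.5653 0.2131 0.11  ]
[0.5418 0.2529 0.113 ]
[0.5256 0.2108 0.11  ]
[0.5467 0.2895 0.161 ]
[np.float64(1.0366523034040387), np.float64(-0.057986044836433395), np.float64(1.3309800293263916)]
[np.float64(0.04626979543232111), np.float64(0.03983122199554111), np.float64(0.07866263381525306)]
[0.574  0.0995 0.09  ]
[0.5795 0.0199 0.09  ]
[ 0.5859 -0.0693  0.09  ]
[ 0.5932 -0.1689  0.09  ]
[317.0649 146.5121]
[278.2007 356.5796]
[331.0852 207.1313]
```

```bash
cat >> h.py <<'E'
from scipy.spatial.transform import Rotation as Ro
def go(x,y,z,yaw):
    s=ctrl.get_state(); R=Ro.from_euler('xyz',s['orientation'],degrees=True).as_matrix()
    d=R.T@(np.array([x,y,z])-s['position'])/.1
    dy=(s['orientation'][2]-yaw+90)%180-90
    print('lin',d.round(3),'twist',round(dy/360,4),'pos',s['position'].round(4),s['orientation'].round(2),'F',s['ft_force'].round(1),'op',round(s['opening'],4),'t',round(s['t'],1))
E
H="python3 -m handwheel"
$H '{"linear":[[-0.2,-0.1,0],[-0.4,-0.2,0],[-0.6,-0.3,0],[-0.8,-0.4,0],[-0.94,-0.49,0]],"twist":[0,0,0.02,0.04,0.075],"fingers":[1,1,1,1,1]}' 20
python3 -c "
from h import *
go(.5463,.2908,.22,140)"
```

```text
t: 0.6
position: [0.2266, 0.5638, 0.2383]
orientation: [-180.0, 0.0, 143.8]
ft_force: [-0.2, 0.1, 0.2]
opening: 0.0882
gripper_force: 0.0
lin [-4.192 -0.313  0.187] twist 0.0105 pos [0.2266 0.5638 0.2383] [-1.7996e+02  5.0000e-02  1.4378e+02] F [-0.2  0.1  0.2] op 0.0882 t 0.6
```

```bash
H="python3 -m handwheel"
$H '{"linear":[[-0.2,0,0],[-0.4,0,0],[-0.6,0,0],[-0.8,0,0],[-1,0,0]],"twist":[0,0,0,0,0],"fingers":[1,1,1,1,1]}' >/dev/null
$H '{"linear":[[-0.2,0,0],[-0.4,0,0],[-0.6,0,0],[-0.8,0,0],[-1,0,0]],"twist":[0,0,0,0,0],"fingers":[1,1,1,1,1]}' >/dev/null
$H '{"linear":[[-0.2,0,0],[-0.4,0,0],[-0.6,0,0],[-0.8,0,0],[-1,0,0]],"twist":[0,0,0,0,0],"fingers":[1,1,1,1,1]}' >/dev/null
$H '{"linear":[[-0.2,0,0],[-0.4,0,0],[-0.6,0,0],[-0.8,0,0],[-1,0,0]],"twist":[0,0,0,0,0],"fingers":[1,1,1,1,1]}'
$H '{"linear":[[0,0,0],[0,0,0],[0,0,0]],"twist":[0,0,0],"fingers":[1,1,1]}' >/dev/null
python3 -c "
from h import *
go(.5463,.2908,.131,140)"
```

```text
t: 2.6
position: [0.5497, 0.3304, 0.2382]
orientation: [-179.9, -0.0, 144.2]
ft_force: [0.1, -0.2, -0.5]
opening: 0.0882
gripper_force: 0.0
lin [-0.23  -0.347  1.074] twist 0.0119 pos [0.5481 0.3324 0.2385] [-1.7998e+02 -7.0000e-02  1.4428e+02] F [-0.4  0.7  0.4] op 0.0881 t 2.9
```

```bash
H="python3 -m handwheel"
$H '{"linear":[[-0.1,-0.2,0.3],[-0.23,-0.35,0.6],[-0.23,-0.35,0.9],[-0.23,-0.35,0.95],[-0.23,-0.35,0.95]],"twist":[0,0.012,0.012,0.012,0.012],"fingers":[1,1,1,1,1]}'
python3 -c "
from h import *
go(.5463,.2908,.131,140)
f=grab('top'); cv2.imwrite('pics/k1.png',cv2.resize(f['color'][170:290,100:260],None,fx=5,fy=5,interpolation=cv2.INTER_CUBIC))"
```

```text
t: 3.4
position: [0.5464, 0.2904, 0.1434]
orientation: [-179.9, -0.1, 140.0]
ft_force: [-0.1, 0.9, 0.5]
opening: 0.0879
gripper_force: 0.0
lin [0.003 0.002 0.124] twist -0.0 pos [0.5464 0.2904 0.1434] [-1.7993e+02 -7.0000e-02  1.3998e+02] F [-0.1  0.9  0.5] op 0.0879 t 3.4
```

View pics/k1.png

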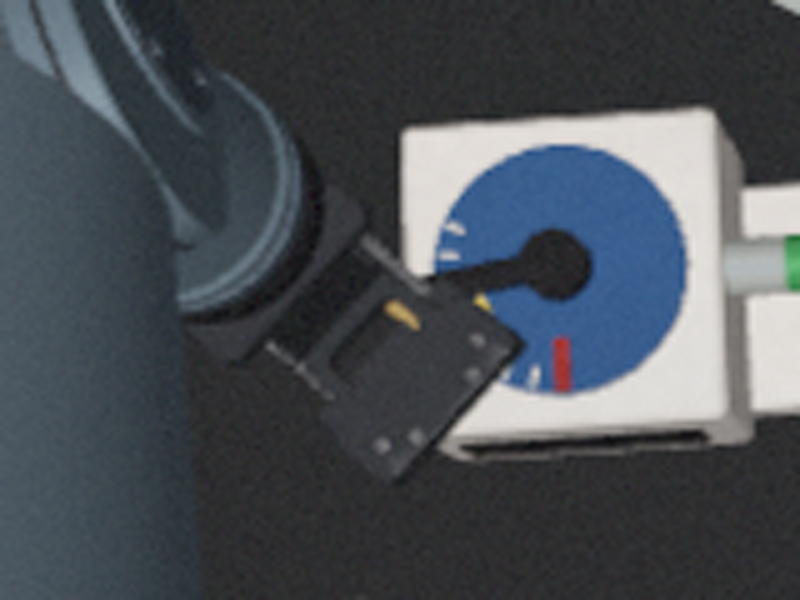

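```bash
H="python3 -m handwheel"
$H '{"linear":[[0,0,0.12],[0,0,0.12],[0,0,0.12],[0,0,0.12],[0,0,0.12]],"twist":[0,0,0,0,0],"fingers":[1,-1,-1,-1,-1]}' 12
$H '{"linear":[[0,0,0],[0,0,0],[0,0,0]],"twist":[0,0,0],"fingers":[-1,-1,-1]}'
```

```text
t: 3.95
position: [0.5478, 0.2894, 0.1321]
orientation: [180.0, 0.0, 139.9]
ft_force: [0.1, 0.1, -0.2]
opening: 0.0578
gripper_force: 0.0
t: 4.25
position: [0.5476, 0.2892, 0.1318]
orientation: [180.0, 0.0, 139.9]
ft_force: [-0.6, 0.2, -0.1]
opening: 0.0344
gripper_force: 0.0
```

```bash
H="python3 -m handwheel"
$H '{"linear":[[0,0,0],[0,0,0],[0,0,0],[0,0,0],[0,0,0]],"twist":[0,0,0,0,0],"fingers":[-1,-1,-1,-1,-1]}'
```

```text
t: 4.75
position: [0.5476, 0.2906, 0.1319]
orientation: [179.9, -0.0, 139.9]
ft_force: [1.3, 5.7, -2.2]
opening: 0.0175
gripper_force: 12.0
```

Knob gripped (17.5 mm). Now follow the arc to stop.

```bash
H="python3 -m handwheel"
$H '{"linear":[[0.06,-0.1,0],[0.106,-0.2,0],[0.13,-0.31,0],[0.153,-0.42,0],[0.15,-0.53,0]],"twist":[0,0,0,0,0],"fingers":[-1,-1,-1,-1,-1]}'
$H '{"linear":[[-0.01,-0.11,0],[-0.05,-0.21,0],[-0.09,-0.32,0],[-0.15,-0.42,0],[-0.22,-0.5,0]],"twist":[0,0,0,0,0],"fingers":[-1,-1,-1,-1,-1]}'
$H '{"linear":[[0,0,0],[0,0,0]],"twist":[0,0],"fingers":[-1,-1]}'
python3 -c "
from h import *
go(.4855,.2074,.131,140)"
```

```text
t: 5.25
position: [0.5014, 0.2597, 0.132]
orientation: [179.9, -0.0, 140.0]
ft_force: [-0.8, 5.3, -0.3]
opening: 0.0175
gripper_force: 12.0
t: 5.75
position: [0.4868, 0.2047, 0.132]
orientation: [180.0, 0.0, 139.8]
ft_force: [1.2, 4.0, 2.5]
opening: 0.0173
gripper_force: 12.0
t: 5.95
position: [0.4868, 0.204, 0.1319]
orientation: [-179.9, 0.0, 139.7]
ft_force: [-0.6, -0.7, 6.8]
opening: 0.0172
gripper_force: 12.0
lin [0.032 0.017 0.009] twist -0.0007 pos [0.4868 0.204  0.1319] [-1.7991e+02  4.0000e-02  1.3973e+02] F [-0.6 -0.7  6.8] op 0.0172 t 6.0
```

```bash
H="python3 -m handwheel"
$H '{"linear":[[0,0,0],[0,0,0],[0,0,0],[0,0,0],[0,0,0]],"twist":[0,0,0,0,0],"fingers":[1,1,1,1,1]}'
$H '{"linear":[[0,0,-0.2],[0,0,-0.5],[0,0,-0.9],[0,0,-1],[0,0,-1]],"twist":[0,0,0,0,0],"fingers":[1,1,1,1,1]}'
python3 -c "
from h import *
np.set_printoptions(precision=4,suppress=True)
go(.437,.0375,.231,106)
f=grab('top'); cv2.imwrite('pics/k2.png',cv2.resize(f['color'][170:330,100:500],None,fx=2,fy=2,interpolation=cv2.INTER_CUBIC))
for n,(u,v,L) in CAPS.items(): print(n,L,*carrier(f,n,u,v,L))
"
```

```text
t: 6.45
position: [0.4864, 0.2059, 0.1315]
orientation: [-180.0, -0.0, 139.9]
ft_force: [0.0, 0.2, 0.1]
opening: 0.0552
gripper_force: 0.0
t: 6.95
position: [0.4875, 0.2065, 0.2333]
orientation: [179.8, 0.1, 139.9]
ft_force: [0.1, -0.2, -0.2]
opening: 0.0882
gripper_force: 0.0
lin [-0.703 -1.617  0.018] twist 0.0941 pos [0.4875 0.2065 0.2333] [179.81   0.07 139.87] F [ 0.1 -0.2 -0.2] op 0.0882 t 7.0
green 50 [ 0.4394 -0.3298  0.082 ] [ 0.4384 -0.3322] (51.07542419433594, 41.68760681152344) -89.81209972500801 0.08006336315123266
red 60 [ 0.4217 -0.2061  0.082 ] [ 0.4226 -0.2078] (60.30268478393555, 44.40427017211914) 78.74211883544922 0.07983363778889307
blue 70 [ 0.4477 -0.1105  0.082 ] [ 0.448  -0.1116] (69.89451599121094, 43.72235107421875) -72.66390800476074 0.0799679151571531
orange 80 [0.437  0.0375 0.082 ] [0.4376 0.0374] (79.65372467041016, 44.35866165161133) -74.25783061981201 0.07975086918682273
```

View pics/k2.png

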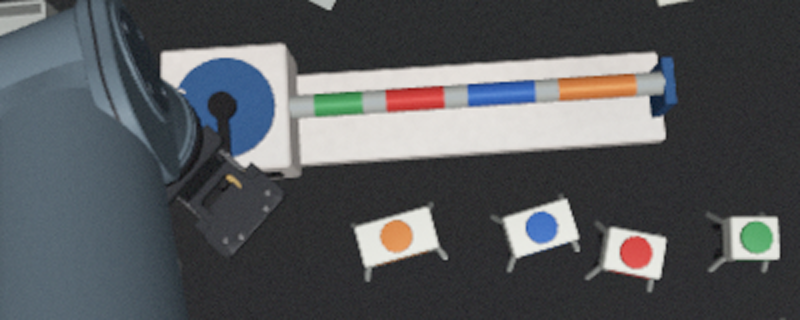

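The lever now points straight at the robot over the red mark, with the hinge at crop (222,105) and the arm at (224,135). The carriers haven't moved. Orange first.

```bash
H="python3 -m handwheel"
$H '{"linear":[[-0.07,-0.16,0],[-0.14,-0.32,0],[-0.21,-0.48,0],[-0.28,-0.64,0],[-0.35,-0.81,0]],"twist":[0,0,0,0,0],"fingers":[1,1,1,1,1]}'>/dev/null
$H '{"linear":[[-0.07,-0.16,0],[-0.14,-0.32,0],[-0.21,-0.48,0],[-0.28,-0.64,0],[-0.35,-0.81,0]],"twist":[0.02,0.04,0.06,0.08,0.094],"fingers":[1,1,1,1,1]}'>/dev/null
$H '{"linear":[[0,0,0.1],[0,0,0.3],[0,0,0.5],[0,0,0.5],[0,0,0.5]],"twist":[0,0,0,0,0],"fingers":[1,1,1,1,1]}'>/dev/null
python3 -c "
from h import *
go(.4375,.0375,.043,106)"
```

```text
lin [-1.000e-03  2.300e-02  1.386e+00] twist 0.0003 pos [0.4354 0.0371 0.1816] [-179.95    0.    106.1 ] F [-0.9 -0.2 -0.4] op 0.0882 t 8.5
```

```bash
H="python3 -m handwheel"
$H '{"linear":[[0,0.02,0.2],[0,0.02,0.4],[0,0.02,0.6],[0,0.02,0.8],[0,0.02,0.8]],"twist":[0,0,0,0,0],"fingers":[1,1,1,1,1]}'>/dev/null
$H '{"linear":[[0,0,0.15],[0,0,0.3],[0,0,0.45],[0,0,0.57],[0,0,0.57]],"twist":[0,0,0,0,0],"fingers":[1,1,1,1,1]}'
$H '{"linear":[[0,0,0],[0,0,0],[0,0,0],[0,0,0],[0,0,0]],"twist":[0,0,0,0,0],"fingers":[-1,-1,-1,-1,-1]}' 45
$H '{"linear":[[0,0,0],[0,0,0],[0,0,0],[0,0,0]],"twist":[0,0,0,0],"fingers":[-1,-1,-1,-1]}'
python3 -c "
from h import *
go(.4375,.0375,.043,106)"
```

```text
t: 9.5
position: [0.4375, 0.0377, 0.0446]
orientation: [-180.0, -0.0, 106.0]
ft_force: [-0.2, 0.2, 0.2]
opening: 0.0882
gripper_force: 0.0
t: 10.0
position: [0.4377, 0.0376, 0.045]
orientation: [180.0, 0.0, 106.0]
ft_force: [0.5, -0.2, -0.7]
opening: 0.0503
gripper_force: 0.0
t: 10.4
position: [0.4377, 0.0376, 0.0448]
orientation: [180.0, 0.0, 106.0]
ft_force: [0.3, -0.3, 3.2]
opening: 0.0436
gripper_force: 45.0
lin [-0.    -0.002  0.018] twist 0.0001 pos [0.4377 0.0376 0.0448] [179.99   0.   106.03] F [ 0.3 -0.3  3.2] op 0.0436 t 10.4
```

```bash
H="python3 -m handwheel"
$H '{"linear":[[0,0,-0.1],[0,0,-0.3],[0,0,-0.5],[0,0,-0.75],[0,0,-1]],"twist":[0,0,0,0,0],"fingers":[-1,-1,-1,-1,-1]}'
$H '{"linear":[[0,0,-0.2],[0,0,-0.4],[0,0,-0.6],[0,0,-0.6],[0,0,-0.6]],"twist":[0,0.01,0.02,0.03,0.033],"fingers":[-1,-1,-1,-1,-1]}'
python3 -c "
from h import *
go(.593,-.1675,.2,94.1)"
```

```text
t: 10.9
position: [0.4369, 0.0374, 0.1459]
orientation: [-179.9, -0.0, 106.0]
ft_force: [-0.0, -0.6, -1.2]
opening: 0.0437
gripper_force: 45.0
t: 11.4
position: [0.4374, 0.0376, 0.2054]
orientation: [180.0, -0.0, 94.1]
ft_force: [-0.2, 0.5, -2.0]
opening: 0.0435
gripper_force: 45.0
lin [-2.156  1.407  0.054] twist -0.0001 pos [0.4374 0.0376 0.2054] [ 1.7996e+02 -3.0000e-02  9.4070e+01] F [-0.2  0.5 -2. ] op 0.0435 t 11.4
```

```bash
H="python3 -m handwheel"
$H '{"linear":[[-0.14,0.09,0],[-0.29,0.19,0],[-0.43,0.28,0],[-0.57,0.37,0],[-0.72,0.47,0]],"twist":[0,0,0,0,0],"fingers":[-1,-1,-1,-1,-1]}'>/dev/null
$H '{"linear":[[-0.14,0.09,0],[-0.29,0.19,0],[-0.43,0.28,0],[-0.57,0.37,0],[-0.72,0.47,0]],"twist":[0,0,0,0,0],"fingers":[-1,-1,-1,-1,-1]}'>/dev/null
$H '{"linear":[[-0.14,0.09,0],[-0.29,0.19,0],[-0.43,0.28,0],[-0.57,0.37,0],[-0.72,0.47,0]],"twist":[0,0,0,0,0],"fingers":[-1,-1,-1,-1,-1]}'>/dev/null
$H '{"linear":[[0,0,0],[0,0,0],[0,0,0]],"twist":[0,0,0],"fingers":[-1,-1,-1]}'>/dev/null
python3 -c "
from h import *
go(.593,-.1675,.16,94.1)
f=grab('top'); cv2.imwrite('pics/k3.png',cv2.resize(f['color'][170:330,240:520],None,fx=2.8,fy=2.8,interpolation=cv2.INTER_CUBIC))"
```

```text
lin [-0.008 -0.002  0.444] twist 0.0003 pos [ 0.5932 -0.1667  0.2044] [-1.7994e+02 -5.0000e-02  9.4200e+01] F [ 0.  -0.3 -1.8] op 0.0436 t 13.2
```

View pics/k3.png

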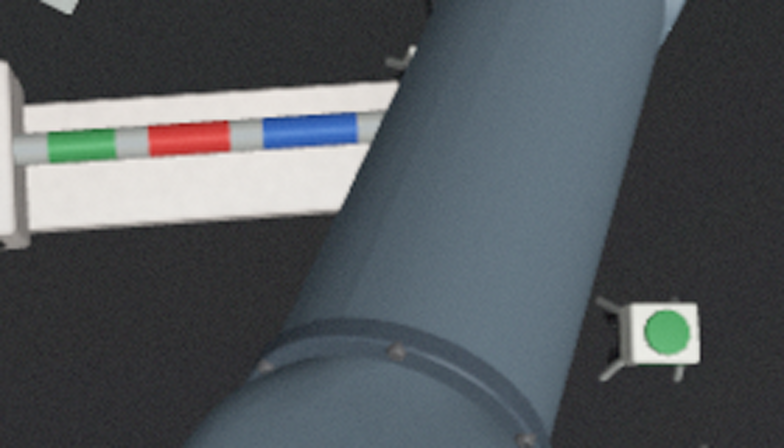

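The arm hides the placement in the top view, so I'll descend in steps watching the force and check with the side camera.

```bash
H="python3 -m handwheel"
$H '{"linear":[[0,0,0.15],[0,0,0.3],[0,0,0.45],[0,0,0.55],[0,0,0.55]],"twist":[0,0,0,0,0],"fingers":[-1,-1,-1,-1,-1]}' 55
$H '{"linear":[[0,0,0.05],[0,0,0.1],[0,0,0.15],[0,0,0.15]],"twist":[0,0,0,0],"fingers":[-1,-1,-1,-1]}'
python3 -c "
from h import *
go(.593,-.1675,.113,94.1)
f=grab('side'); cv2.imwrite('pics/s3.png',cv2.resize(f['color'][180:360,220:420],None,fx=3,fy=3,interpolation=cv2.INTER_CUBIC))"
```

```text
t: 13.75
position: [0.5924, -0.1673, 0.1474]
orientation: [-179.8, -0.1, 94.1]
ft_force: [0.2, -0.6, -2.1]
opening: 0.0436
gripper_force: 55.0
t: 14.15
position: [0.5935, -0.1675, 0.1342]
orientation: [-180.0, -0.0, 94.1]
ft_force: [-0.5, -0.4, -1.3]
opening: 0.0439
gripper_force: 55.0
lin [ 0.001 -0.004  0.212] twist 0.0001 pos [ 0.5935 -0.1675  0.1342] [-1.7996e+02 -2.0000e-02  9.4150e+01] F [-0.5 -0.4 -1.3] op 0.0439 t 14.2
```

View pics/s3.png

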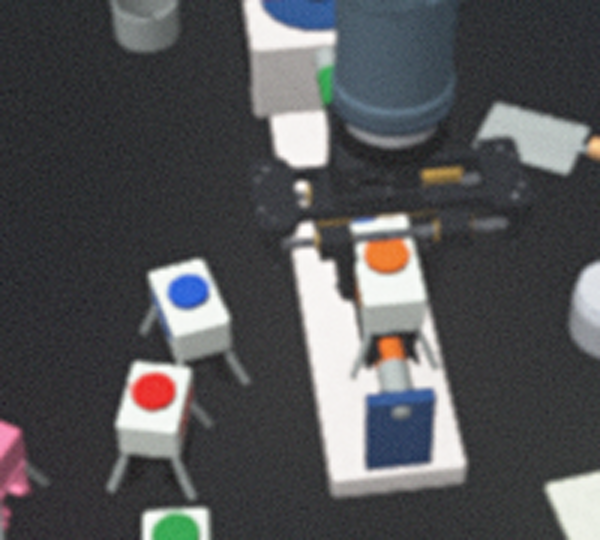

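The side view shows the orange carrier straddling the bar, cap at crop (386,253) and the exposed band end at (391,350). It looks centred. Pressing down.

```bash
H="python3 -m handwheel"
$H '{"linear":[[0,0,0.05],[0,0,0.1],[0,0,0.15],[0,0,0.2],[0,0,0.22]],"twist":[0,0,0,0,0],"fingers":[-1,-1,-1,-1,-1]}'
$H '{"linear":[[0,0,0],[0,0,0]],"twist":[0,0],"fingers":[-1,-1]}'
```

```text
t: 14.7
position: [0.5933, -0.168, 0.113]
orientation: [-179.9, -0.0, 94.1]
ft_force: [-8.3, 1.5, 20.3]
opening: 0.0435
gripper_force: 55.0
t: 14.9
position: [0.5933, -0.168, 0.1131]
orientation: [-179.9, -0.0, 94.1]
ft_force: [-3.6, 0.4, 5.3]
opening: 0.0436
gripper_force: 55.0
```

```bash
H="python3 -m handwheel"
cat >> h.py <<'E'
def sidecaps(f,zs,names=CAPS):
    # cap centroids in side view by colour blobs on plane z; returns candidates near cap size
    h=cv2.cvtColor(f['color'],cv2.COLOR_BGR2HSV).astype(int); P,ok=cloud(f,0,640,0,480)
    for n in names:
        m=(capmask(n,h)&(P[...,0]<.7)&(P[...,0]>.33)&(P[...,2]>.06)).astype(np.uint8)
        k,lab,st,c=cv2.connectedComponentsWithStats(m)
        for i in range(1,k):
            if st[i,4]>60: 
                zz=np.median(P[lab==i][:,2]); print(n,st[i,4],c[i].round(1),'z',zz.round(4),pt(f,*c[i],zs if zs else zz).round(4))
E
$H '{"linear":[[0,0,0],[0,0,0],[0,0,0],[0,0,0],[0,0,0]],"twist":[0,0,0,0,0],"fingers":[1,1,1,1,1]}'
$H '{"linear":[[0,0,0],[0,0,0],[0,0,-0.1],[0,0,-0.4],[0,0,-0.8]],"twist":[0,0,0,0,0],"fingers":[1,1,1,1,1]}'
$H '{"linear":[[0,0,-0.2],[0,0,-0.4],[0,0,-0.4]],"twist":[0,0,0],"fingers":[1,1,1]}'
python3 -c "
from h import *
sidecaps(load('side') if 0 else grab('side'),None)
go(.448,-.111,.2,107.2)"
```

```text
t: 15.4
position: [0.5939, -0.1676, 0.1127]
orientation: [180.0, -0.0, 94.1]
ft_force: [-0.6, -0.4, 0.4]
opening: 0.0814
gripper_force: 0.0
t: 15.9
position: [0.5926, -0.1674, 0.1928]
orientation: [-179.8, -0.0, 94.1]
ft_force: [-0.1, 0.4, 0.3]
opening: 0.088
gripper_force: 0.0
t: 16.2
position: [0.5955, -0.1685, 0.2363]
orientation: [179.7, 0.1, 94.1]
ft_force: [-0.7, 0.1, -0.5]
opening: 0.0881
gripper_force: 0.0
green 157 [278.1 358. ] z 0.0816 [ 0.4381 -0.335   0.0816]
red 117 [334.9 230.4] z 0.1005 [0.5758 0.0124 0.1005]
red 138 [270.6 310. ] z 0.0818 [ 0.4213 -0.2112  0.0818]
blue 195 [319.9 183.2] z 0.1118 [0.5479 0.1866 0.1118]
blue 138 [339.7 252.1] z 0.1006 [ 0.582  -0.0633  0.1006]
blue 114 [282.2 276.7] z 0.0819 [ 0.4464 -0.1156  0.0819]
blue 287 [352.7 318.1] z 0.0853 [ 0.5959 -0.2471  0.0853]
orange 93 [373.9 199.3] z 0.3315 [ 0.6395 -0.1528  0.3315]
orange 137 [348.4 271.5] z 0.1495 [ 0.592  -0.1717  0.1495]
lin [ 0.674 -1.422  0.338] twist -0.0363 pos [ 0.5946 -0.168   0.2343] [1.7983e+02 4.0000e-02 9.4140e+01] F [ 0.1  0.1 -0.1] op 0.0881 t 16.2
```

Orange sits home: cap z is 0.1495 against an expected 0.150, and it's centred. Blue next.

```bash
H="python3 -m handwheel"
$H '{"linear":[[0.06,-0.14,0],[0.13,-0.28,0],[0.2,-0.42,0],[0.27,-0.57,0],[0.34,-0.71,0]],"twist":[0,0,0,0,0],"fingers":[1,1,1,1,1]}'>/dev/null
$H '{"linear":[[0.06,-0.14,0.06],[0.13,-0.28,0.12],[0.2,-0.42,0.2],[0.27,-0.57,0.3],[0.335,-0.71,0.34]],"twist":[-0.01,-0.02,-0.03,-0.036,-0.036],"fingers":[1,1,1,1,1]}'>/dev/null
$H '{"linear":[[0,0,0.1],[0,0,0.3],[0,0,0.5],[0,0,0.5],[0,0,0.5]],"twist":[0,0,0,0,0],"fingers":[1,1,1,1,1]}'
python3 -c "
from h import *
go(.448,-.111,.044,107.2)"
```

```text
t: 17.75
position: [0.4473, -0.1109, 0.1484]
orientation: [-179.9, 0.0, 107.1]
ft_force: [0.4, 0.1, 0.4]
opening: 0.0882
gripper_force: 0.0
lin [-0.002  0.008  1.044] twist -0.0003 pos [ 0.4473 -0.1109  0.1484] [-179.93    0.    107.08] F [0.4 0.1 0.4] op 0.0882 t 17.8
```

```bash
H="python3 -m handwheel"
$H '{"linear":[[0,0.01,0.2],[0,0.01,0.45],[0,0.01,0.7],[0,0.01,0.9],[0,0.01,1]],"twist":[0,0,0,0,0],"fingers":[1,1,1,1,1]}'>/dev/null
$H '{"linear":[[0,0,0],[0,0,0],[0,0,0],[0,0,0],[0,0,0]],"twist":[0,0,0,0,0],"fingers":[1,-1,-1,-1,-1]}' 55
$H '{"linear":[[0,0,0],[0,0,0],[0,0,0],[0,0,0],[0,0,0]],"twist":[0,0,0,0,0],"fingers":[-1,-1,-1,-1,-1]}'
$H '{"linear":[[0,0,-0.1],[0,0,-0.3],[0,0,-0.5],[0,0,-0.75],[0,0,-1]],"twist":[0,0,0,0,0],"fingers":[-1,-1,-1,-1,-1]}'
$H '{"linear":[[0,0,-0.2],[0,0,-0.4],[0,0,-0.6],[0,0,-0.6],[0,0,-0.6]],"twist":[0.01,0.02,0.03,0.036,0.036],"fingers":[-1,-1,-1,-1,-1]}'
python3 -c "
from h import *
go(.5862,-.0688,.2,94.1)"
```

```text
t: 18.75
position: [0.4487, -0.1103, 0.0493]
orientation: [179.9, 0.0, 107.1]
ft_force: [0.3, -0.7, -0.0]
opening: 0.0581
gripper_force: 0.0
t: 19.25
position: [0.4483, -0.1103, 0.0488]
orientation: [180.0, 0.0, 107.1]
ft_force: [-0.3, 0.2, 3.3]
opening: 0.0438
gripper_force: 55.0
t: 19.75
position: [0.4477, -0.1104, 0.1499]
orientation: [-180.0, -0.0, 107.1]
ft_force: [0.6, 0.3, -2.4]
opening: 0.0435
gripper_force: 55.0
t: 20.25
position: [0.4482, -0.1103, 0.2095]
orientation: [179.9, -0.0, 94.1]
ft_force: [0.6, -0.4, -2.0]
opening: 0.0434
gripper_force: 55.0
lin [0.315 1.406 0.096] twist 0.0001 pos [ 0.4482 -0.1103  0.2095] [ 1.7994e+02 -1.0000e-02  9.4120e+01] F [ 0.6 -0.4 -2. ] op 0.0434 t 20.2
```

```bash
H="python3 -m handwheel"
$H '{"linear":[[0.03,0.14,0],[0.06,0.28,0],[0.09,0.42,0],[0.12,0.56,0],[0.16,0.7,0]],"twist":[0,0,0,0,0],"fingers":[-1,-1,-1,-1,-1]}'>/dev/null
$H '{"linear":[[0.03,0.14,0],[0.06,0.28,0],[0.09,0.42,0],[0.12,0.56,0],[0.155,0.705,0]],"twist":[0,0,0,0,0],"fingers":[-1,-1,-1,-1,-1]}'>/dev/null
$H '{"linear":[[0,0,0.15],[0,0,0.3],[0,0,0.45],[0,0,0.55],[0,0,0.55]],"twist":[0,0,0,0,0],"fingers":[-1,-1,-1,-1,-1]}'
python3 -c "
from h import *
go(.5862,-.0688,.117,94.1)"
```

```text
t: 21.75
position: [0.5844, -0.0688, 0.1516]
orientation: [-179.8, -0.0, 94.1]
ft_force: [-0.9, 0.1, -1.7]
opening: 0.0435
gripper_force: 55.0
lin [-0.001  0.02   0.346] twist 0.0 pos [ 0.5844 -0.0688  0.1516] [-1.7978e+02 -2.0000e-02  9.4120e+01] F [-0.9  0.1 -1.7] op 0.0435 t 21.8
```

```bash
H="python3 -m handwheel"
$H '{"linear":[[0,0.01,0.05],[0,0.01,0.1],[0,0.01,0.15],[0,0.01,0.2],[0,0.01,0.25]],"twist":[0,0,0,0,0],"fingers":[-1,-1,-1,-1,-1]}'
$H '{"linear":[[0,0,0.05],[0,0,0.1],[0,0,0.11],[0,0,0.11],[0,0,0.11]],"twist":[0,0,0,0,0],"fingers":[-1,-1,-1,-1,-1]}'
$H '{"linear":[[0,0,0],[0,0,0],[0,0,0],[0,0,0],[0,0,0]],"twist":[0,0,0,0,0],"fingers":[1,1,1,1,1]}'
$H '{"linear":[[0,0,0],[0,0,0],[0,0,-0.1],[0,0,-0.4],[0,0,-0.8]],"twist":[0,0,0,0,0],"fingers":[1,1,1,1,1]}'
$H '{"linear":[[0,0,-0.2],[0,0,-0.4],[0,0,-0.4]],"twist":[0,0,0],"fingers":[1,1,1]}'
python3 -c "
from h import *
sidecaps(grab('side'),None)
go(.4222,-.2068,.2,79)"
```

```text
t: 22.25
position: [0.5876, -0.069, 0.1297]
orientation: [179.9, -0.0, 94.1]
ft_force: [-2.2, 1.1, 5.4]
opening: 0.0435
gripper_force: 55.0
t: 22.75
position: [0.5865, -0.0687, 0.1171]
orientation: [-179.9, 0.0, 94.1]
ft_force: [-1.3, -1.8, -5.7]
opening: 0.0435
gripper_force: 55.0
t: 23.25
position: [0.5874, -0.0686, 0.118]
orientation: [180.0, 0.0, 94.2]
ft_force: [-0.1, -1.2, -0.1]
opening: 0.0815
gripper_force: 0.0
t: 23.75
position: [0.5859, -0.0686, 0.1978]
orientation: [-179.8, -0.0, 94.1]
ft_force: [1.2, -0.3, 0.6]
opening: 0.0884
gripper_force: 0.0
t: 24.05
position: [0.5889, -0.0691, 0.2411]
orientation: [179.7, 0.0, 94.1]
ft_force: [0.6, -0.3, -0.5]
opening: 0.0878
gripper_force: 0.0
green 92 [330.4 208.1] z 0.1005 [0.5702 0.0967 0.1005]
green 157 [282.1 357.7] z 0.0821 [ 0.4462 -0.3353  0.0821]
red 89 [334.3 226.3] z 0.1003 [0.5754 0.0276 0.1003]
red 138 [270.6 310. ] z 0.0822 [ 0.4214 -0.2115  0.0822]
blue 76 [331.  183.8] z 0.1112 [0.5771 0.183  0.1112]
blue 109 [341.8 240. ] z 0.1494 [ 0.5855 -0.0735  0.1494]
blue 286 [352.7 318.2] z 0.0854 [ 0.596  -0.2474  0.0854]
orange 86 [364.9 167.2] z 0.3363 [ 0.6326 -0.0539  0.3363]
orange 136 [348.4 271.4] z 0.1499 [ 0.5919 -0.1719  0.1499]
lin [-1.256 -1.753  0.387] twist 0.0421 pos [ 0.5879 -0.0688  0.2392] [179.82   0.    94.14] F [ 0.2  0.6 -0.6] op 0.0882 t 24.1
```

Blue is home (cap z 0.149). The green carrier has just shifted by about 8 mm in x, so I'll re-measure it later. Red next.

```bash
H="python3 -m handwheel"
$H '{"linear":[[-0.12,-0.17,0],[-0.24,-0.35,0],[-0.36,-0.52,0],[-0.5,-0.7,0],[-0.63,-0.88,0]],"twist":[0,0,0,0,0],"fingers":[1,1,1,1,1]}'>/dev/null
$H '{"linear":[[-0.12,-0.17,0],[-0.24,-0.35,0],[-0.36,-0.52,0],[-0.5,-0.7,0],[-0.63,-0.88,0.1]],"twist":[0.01,0.02,0.03,0.042,0.042],"fingers":[1,1,1,1,1]}'>/dev/null
$H '{"linear":[[0,0,0.2],[0,0,0.5],[0,0,0.7],[0,0,0.8],[0,0,0.8]],"twist":[0,0,0,0,0],"fingers":[1,1,1,1,1]}'
python3 -c "
from h import *
go(.422,-.207,.045,79)
sidecaps(grab('side'),None,['red','green'])"
```

```text
t: 25.6
position: [0.4196, -0.207, 0.1468]
orientation: [-179.9, 0.0, 79.0]
ft_force: [-0.5, -0.3, 0.6]
opening: 0.0879
gripper_force: 0.0
lin [0.005 0.026 1.018] twist -0.0001 pos [ 0.4196 -0.207   0.1468] [-1.7986e+02  1.0000e-02  7.8960e+01] F [-0.5 -0.3  0.6] op 0.0879 t 25.6
red 90 [334.3 226.3] z 0.1001 [0.5755 0.0276 0.1001]
red 138 [270.6 310. ] z 0.0818 [ 0.4214 -0.2113  0.0818]
green 93 [330.5 208. ] z 0.1006 [0.5703 0.0967 0.1006]
green 158 [282.1 357.8] z 0.0819 [ 0.4462 -0.3352  0.0819]
```

```bash
H="python3 -m handwheel"
$H '{"linear":[[0,0.02,0.2],[0,0.02,0.45],[0,0.02,0.7],[0,0.02,0.9],[0,0.02,1]],"twist":[0,0,0,0,0],"fingers":[1,1,1,1,1]}'>/dev/null
$H '{"linear":[[0,0,0],[0,0,0],[0,0,0],[0,0,0],[0,0,0]],"twist":[0,0,0,0,0],"fingers":[1,-1,-1,-1,-1]}' 55
$H '{"linear":[[0,0,0],[0,0,0],[0,0,0],[0,0,0],[0,0,0]],"twist":[0,0,0,0,0],"fingers":[-1,-1,-1,-1,-1]}'
$H '{"linear":[[0,0,-0.1],[0,0,-0.3],[0,0,-0.5],[0,0,-0.75],[0,0,-1]],"twist":[0,0,0,0,0],"fingers":[-1,-1,-1,-1,-1]}'
$H '{"linear":[[0,0,-0.2],[0,0,-0.4],[0,0,-0.6],[0,0,-0.6],[0,0,-0.6]],"twist":[-0.01,-0.02,-0.03,-0.042,-0.042],"fingers":[-1,-1,-1,-1,-1]}'
python3 -c "
from h import *
go(.58,.0199,.2,94.1)"
```

```text
t: 26.65
position: [0.4231, -0.2075, 0.0483]
orientation: [179.9, 0.0, 79.0]
ft_force: [-0.3, -0.4, -0.5]
opening: 0.0587
gripper_force: 0.0
t: 27.15
position: [0.4227, -0.2075, 0.0478]
orientation: [180.0, -0.0, 79.0]
ft_force: [1.1, -0.1, 2.1]
opening: 0.0439
gripper_force: 55.0
t: 27.65
position: [0.422, -0.2074, 0.1489]
orientation: [-180.0, 0.0, 79.0]
ft_force: [0.3, 0.4, -1.6]
opening: 0.0436
gripper_force: 55.0
t: 28.15
position: [0.4226, -0.2075, 0.2085]
orientation: [179.9, -0.0, 94.2]
ft_force: [0.5, 0.2, -1.9]
opening: 0.0435
gripper_force: 55.0
lin [2.153 1.735 0.087] twist 0.0002 pos [ 0.4226 -0.2075  0.2085] [179.94  -0.    94.17] F [ 0.5  0.2 -1.9] op 0.0435 t 28.1
```

```bash
H="python3 -m handwheel"
$H '{"linear":[[0.14,0.11,0],[0.28,0.23,0],[0.42,0.35,0],[0.57,0.46,0],[0.72,0.58,0]],"twist":[0,0,0,0,0],"fingers":[-1,-1,-1,-1,-1]}'>/dev/null
$H '{"linear":[[0.14,0.11,0],[0.28,0.23,0],[0.42,0.35,0],[0.57,0.46,0],[0.72,0.58,0]],"twist":[0,0,0,0,0],"fingers":[-1,-1,-1,-1,-1]}'>/dev/null
$H '{"linear":[[0.14,0.11,0],[0.28,0.23,0],[0.42,0.35,0],[0.57,0.46,0],[0.715,0.575,0]],"twist":[0,0,0,0,0],"fingers":[-1,-1,-1,-1,-1]}'>/dev/null
$H '{"linear":[[0,0,0.15],[0,0,0.3],[0,0,0.45],[0,0,0.55],[0,0,0.55]],"twist":[0,0,0,0,0],"fingers":[-1,-1,-1,-1,-1]}'
$H '{"linear":[[0,0,0],[0,0,0]],"twist":[0,0],"fingers":[-1,-1]}'
python3 -c "
from h import *
go(.58,.0199,.116,94.1)"
```

```text
t: 30.15
position: [0.5784, 0.0192, 0.1507]
orientation: [-179.8, 0.0, 94.1]
ft_force: [0.3, -0.6, -0.2]
opening: 0.0434
gripper_force: 55.0
t: 30.35
position: [0.5806, 0.0197, 0.1533]
orientation: [179.9, -0.0, 94.1]
ft_force: [-0.3, -1.2, -1.1]
opening: 0.0434
gripper_force: 55.0
lin [ 0.002 -0.006  0.373] twist 0.0001 pos [0.5806 0.0197 0.1533] [179.93  -0.    94.12] F [-0.3 -1.2 -1.1] op 0.0434 t 30.4
```

After release I'll continue up and left, clear of the top camera, so I can re-measure green and check everything.

```bash
H="python3 -m handwheel"
$H '{"linear":[[0,0,0.05],[0,0,0.1],[0,0,0.15],[0,0,0.2],[0,0,0.25]],"twist":[0,0,0,0,0],"fingers":[-1,-1,-1,-1,-1]}'
$H '{"linear":[[0,0,0.05],[0,0,0.1],[0,0,0.125],[0,0,0.125],[0,0,0.125]],"twist":[0,0,0,0,0],"fingers":[-1,-1,-1,-1,-1]}'
$H '{"linear":[[0,0,0],[0,0,0],[0,0,0],[0,0,0],[0,0,0]],"twist":[0,0,0,0,0],"fingers":[1,1,1,1,1]}'
$H '{"linear":[[0,0,0],[0,0,0],[0,0,-0.1],[0,0,-0.4],[0,0,-0.8]],"twist":[0,0,0,0,0],"fingers":[1,1,1,1,1]}'
$H '{"linear":[[0,0,-0.2],[0,0,-0.4],[0,0,-0.4]],"twist":[0,0,0],"fingers":[1,1,1]}'
$H '{"linear":[[0,-0.2,0],[0,-0.4,0],[0,-0.6,0],[0,-0.8,0],[0,-1,0]],"twist":[0,0,0,0,0],"fingers":[1,1,1,1,1]}'
python3 -c "
from h import *
np.set_printoptions(precision=4,suppress=True)
sidecaps(grab('side'),None)
f=grab('top'); cv2.imwrite('pics/k4.png',cv2.resize(f['color'][170:330,240:520],None,fx=2.8,fy=2.8,interpolation=cv2.INTER_CUBIC))
print(carrier(f,'green',478,285,50))
go(.44,-.33,.2,90)"
```

```text
t: 30.85
position: [0.5807, 0.0199, 0.1284]
orientation: [179.9, -0.0, 94.1]
ft_force: [-1.7, 0.3, 6.2]
opening: 0.0435
gripper_force: 55.0
t: 31.35
position: [0.5796, 0.0199, 0.116]
orientation: [-179.9, -0.0, 94.1]
ft_force: [-7.1, 0.8, 12.6]
opening: 0.0435
gripper_force: 55.0
t: 31.85
position: [0.5801, 0.0201, 0.1151]
orientation: [-180.0, 0.0, 94.2]
ft_force: [0.6, -0.8, -0.4]
opening: 0.0815
gripper_force: 0.0
t: 32.35
position: [0.5789, 0.0199, 0.1954]
orientation: [-179.8, 0.0, 94.1]
ft_force: [0.9, -0.4, 0.4]
opening: 0.0882
gripper_force: 0.0
t: 32.65
position: [0.5819, 0.0199, 0.2386]
orientation: [179.7, -0.0, 94.1]
ft_force: [-0.2, -0.6, 0.1]
opening: 0.0887
gripper_force: 0.0
t: 33.15
position: [0.479, 0.0127, 0.2345]
orientation: [-179.9, 0.0, 94.1]
ft_force: [0.2, 0.5, 0.6]
opening: 0.0884
gripper_force: 0.0
green 159 [282.1 357.7] z 0.082 [ 0.4461 -0.3353  0.082 ]
red 98 [335.7 214.5] z 0.1494 [0.5778 0.0152 0.1494]
blue 339 [331.3 180.2] z 0.1119 [0.5788 0.1976 0.1119]
blue 108 [341.8 240.1] z 0.1495 [ 0.5855 -0.0738  0.1495]
blue 289 [352.8 318.2] z 0.0864 [ 0.596  -0.2482  0.0864]
orange 80 [310.4 149.3] z 0.3299 [0.5225 0.0275 0.3299]
orange 136 [348.4 271.5] z 0.15 [ 0.5919 -0.1721  0.15  ]
(array([ 0.4474, -0.3299,  0.082 ]), array([ 0.4467, -0.3317]), (50.37942886352539, 41.87885284423828), -89.54091998934746, np.float64(0.07981035467250866))
lin [-3.389 -0.621  0.344] twist 0.0114 pos [0.4777 0.0125 0.2345] [-179.84   -0.04   94.12] F [-0.4  0.8 -0.5] op 0.0882 t 33.2
```

View pics/k4.png

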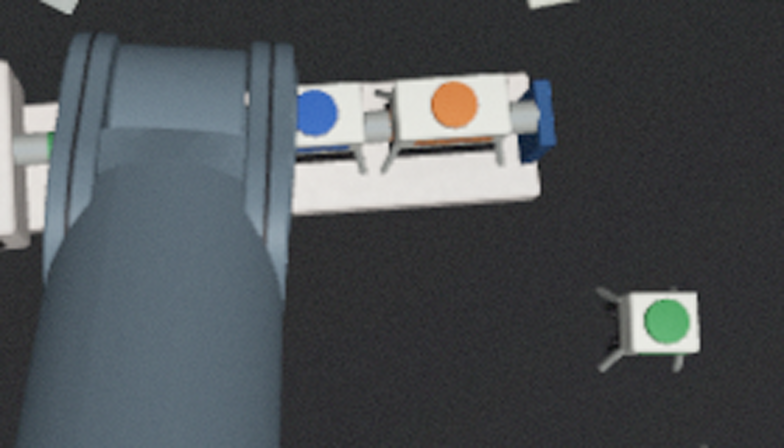

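Orange and blue sit upright on their bands, with caps at crop (454,104) and (315,112), and red reads home from the side view. Green is now at crop (667,321), about (0.447, -0.3305) with yaw 90.4.

```bash
H="python3 -m handwheel"
$H '{"linear":[[-0.17,-0.03,0],[-0.34,-0.06,0],[-0.51,-0.08,0],[-0.68,-0.11,0],[-0.85,-0.14,0]],"twist":[0,0,0,0,0],"fingers":[1,1,1,1,1]}'>/dev/null
$H '{"linear":[[-0.17,-0.03,0],[-0.34,-0.06,0],[-0.51,-0.08,0],[-0.68,-0.11,0],[-0.85,-0.14,0]],"twist":[0,0,0,0,0],"fingers":[1,1,1,1,1]}'>/dev/null
$H '{"linear":[[-0.17,-0.03,0],[-0.34,-0.06,0],[-0.51,-0.08,0],[-0.68,-0.11,0],[-0.85,-0.14,0]],"twist":[0,0,0,0,0],"fingers":[1,1,1,1,1]}'>/dev/null
$H '{"linear":[[-0.17,-0.03,0],[-0.34,-0.06,0],[-0.51,-0.08,0],[-0.68,-0.11,0],[-0.85,-0.14,0]],"twist":[0,0,0,0.01,0.01],"fingers":[1,1,1,1,1]}'>/dev/null
$H '{"linear":[[0,0,0.2],[0,0,0.5],[0,0,0.7],[0,0,0.85],[0,0,0.85]],"twist":[0,0,0,0,0],"fingers":[1,1,1,1,1]}'
python3 -c "
from h import *
go(.447,-.3305,.045,90.4)
sidecaps(grab('side'),None,['green'])"
```

```text
t: 35.75
position: [0.4482, -0.3299, 0.1483]
orientation: [-179.8, -0.1, 90.5]
ft_force: [-0.1, -0.5, 0.6]
opening: 0.088
gripper_force: 0.0
lin [-0.007 -0.009  1.033] twist 0.0002 pos [ 0.4482 -0.3299  0.1483] [-1.7982e+02 -8.0000e-02  9.0470e+01] F [-0.1 -0.5  0.6] op 0.088 t 35.8
green 158 [282.1 357.7] z 0.0817 [ 0.4462 -0.335   0.0817]
```

```bash
H="python3 -m handwheel"
$H '{"linear":[[0,-0.01,0.2],[0,-0.01,0.45],[0,-0.01,0.7],[0,-0.01,0.9],[0,-0.01,1]],"twist":[0,0,0,0,0],"fingers":[1,1,1,1,1]}'>/dev/null
$H '{"linear":[[0,0,0],[0,0,0],[0,0,0],[0,0,0],[0,0,0]],"twist":[0,0,0,0,0],"fingers":[1,-1,-1,-1,-1]}' 55
$H '{"linear":[[0,0,0],[0,0,0],[0,0,0],[0,0,0],[0,0,0]],"twist":[0,0,0,0,0],"fingers":[-1,-1,-1,-1,-1]}'
$H '{"linear":[[0,0,-0.1],[0,0,-0.3],[0,0,-0.5],[0,0,-0.75],[0,0,-1]],"twist":[0,0,0,0,0],"fingers":[-1,-1,-1,-1,-1]}'
$H '{"linear":[[0,0,-0.2],[0,0,-0.4],[0,0,-0.6],[0,0,-0.6],[0,0,-0.8]],"twist":[-0.01,-0.01,-0.01,-0.01,-0.01],"fingers":[-1,-1,-1,-1,-1]}'
python3 -c "
from h import *
go(.5744,.0986,.23,94.1)"
```

```text
t: 36.8
position: [0.4485, -0.3306, 0.0509]
orientation: [179.9, 0.0, 90.5]
ft_force: [0.1, 0.3, 0.2]
opening: 0.0578
gripper_force: 0.0
t: 37.3
position: [0.4481, -0.3304, 0.0503]
orientation: [180.0, -0.0, 90.5]
ft_force: [-1.0, 1.0, 2.8]
opening: 0.0432
gripper_force: 55.0
t: 37.8
position: [0.4477, -0.3302, 0.1514]
orientation: [-180.0, -0.0, 90.5]
ft_force: [0.5, -0.0, -1.3]
opening: 0.0435
gripper_force: 55.0
t: 38.3
position: [0.4468, -0.3291, 0.2285]
orientation: [-179.8, -0.1, 94.2]
ft_force: [0.3, 0.6, -2.4]
opening: 0.0437
gripper_force: 55.0
lin [ 4.173  1.583 -0.01 ] twist 0.0002 pos [ 0.4468 -0.3291  0.2285] [-1.7982e+02 -1.4000e-01  9.4160e+01] F [ 0.3  0.6 -2.4] op 0.0437 t 38.3
```

```bash
H="python3 -m handwheel"
$H '{"linear":[[0.17,0,0],[0.34,0,0],[0.51,0,0],[0.68,0,0],[0.85,0,0]],"twist":[0,0,0,0,0],"fingers":[-1,-1,-1,-1,-1]}'>/dev/null
$H '{"linear":[[0.17,0,0],[0.34,0,0],[0.51,0,0],[0.68,0,0],[0.85,0,0]],"twist":[0,0,0,0,0],"fingers":[-1,-1,-1,-1,-1]}'>/dev/null
$H '{"linear":[[0.17,0,0],[0.34,0,0],[0.51,0,0],[0.68,0,0],[0.85,0,0]],"twist":[0,0,0,0,0],"fingers":[-1,-1,-1,-1,-1]}'>/dev/null
$H '{"linear":[[0.17,0.15,0],[0.34,0.3,0],[0.51,0.45,0],[0.68,0.6,0],[0.85,0.78,0]],"twist":[0,0,0,0,0],"fingers":[-1,-1,-1,-1,-1]}'>/dev/null
$H '{"linear":[[0.17,0.15,0],[0.34,0.3,0],[0.51,0.45,0],[0.68,0.6,0],[0.77,0.78,0]],"twist":[0,0,0,0,0],"fingers":[-1,-1,-1,-1,-1]}'>/dev/null
$H '{"linear":[[0,0,0.2],[0,0,0.4],[0,0,0.6],[0,0,0.72],[0,0,0.72]],"twist":[0,0,0,0,0],"fingers":[-1,-1,-1,-1,-1]}'
$H '{"linear":[[0,0,0],[0,0,0]],"twist":[0,0],"fingers":[-1,-1]}'
python3 -c "
from h import *
go(.5744,.0986,.118,94.1)"
```

```text
t: 41.3
position: [0.5719, 0.0965, 0.1561]
orientation: [-179.8, 0.0, 94.1]
ft_force: [-0.2, 0.8, -1.7]
opening: 0.0434
gripper_force: 55.0
t: 41.5
position: [0.5742, 0.0968, 0.1592]
orientation: [179.9, -0.0, 94.1]
ft_force: [-0.3, 0.1, -1.5]
opening: 0.0438
gripper_force: 55.0
lin [0.018 0.002 0.412] twist 0.0001 pos [0.5742 0.0968 0.1592] [ 1.7991e+02 -2.0000e-02  9.4130e+01] F [-0.3  0.1 -1.5] op 0.0438 t 41.5
```

```bash
H="python3 -m handwheel"
$H '{"linear":[[0.02,0,0.06],[0.02,0,0.12],[0.02,0,0.18],[0.02,0,0.24],[0.02,0,0.29]],"twist":[0,0,0,0,0],"fingers":[-1,-1,-1,-1,-1]}'
$H '{"linear":[[0,0,0.05],[0,0,0.1],[0,0,0.125],[0,0,0.125],[0,0,0.125]],"twist":[0,0,0,0,0],"fingers":[-1,-1,-1,-1,-1]}'
$H '{"linear":[[0,0,0],[0,0,0],[0,0,0],[0,0,0],[0,0,0]],"twist":[0,0,0,0,0],"fingers":[1,1,1,1,1]}'
$H '{"linear":[[0,0,0],[0,0,0],[0,0,-0.1],[0,0,-0.4],[0,0,-0.8]],"twist":[0,0,0,0,0],"fingers":[1,1,1,1,1]}'
$H '{"linear":[[0,0,-0.2],[0,0,-0.4],[0,0,-0.4]],"twist":[0,0,0],"fingers":[1,1,1]}'
$H '{"linear":[[0.1,-0.1,0],[0.3,-0.2,0],[0.5,-0.4,0],[0.7,-0.6,0],[1,-0.8,0]],"twist":[-0.02,-0.04,-0.06,-0.08,-0.1],"fingers":[1,1,1,1,1]}'
$H '{"linear":[[0.1,0,0],[0.1,0,0],[0.1,0,0]],"twist":[-0.02,-0.027,-0.027],"fingers":[1,1,1]}'
python3 -c "
from h import *
sidecaps(grab('side'),None)
f=grab('top'); cv2.imwrite('pics/k5.png',cv2.resize(f['color'][170:290,150:450],None,fx=2.6,fy=2.6,interpolation=cv2.INTER_CUBIC))
go(.4865,.2055,.131,140)"
```

```text
t: 42.0
position: [0.5743, 0.0989, 0.1298]
orientation: [179.9, -0.0, 94.1]
ft_force: [-1.6, 0.8, 4.6]
opening: 0.0433
gripper_force: 55.0
t: 42.5
position: [0.5733, 0.0988, 0.1184]
orientation: [-180.0, -0.1, 94.1]
ft_force: [-7.0, -0.2, 21.0]
opening: 0.0437
gripper_force: 55.0
t: 43.0
position: [0.5733, 0.0987, 0.1165]
orientation: [-180.0, 0.0, 94.1]
ft_force: [-0.0, 0.2, 0.2]
opening: 0.0817
gripper_force: 0.0
t: 43.5
position: [0.5722, 0.0985, 0.1969]
orientation: [-179.8, 0.1, 94.1]
ft_force: [0.7, -1.1, -0.1]
opening: 0.0881
gripper_force: 0.0
t: 43.8
position: [0.5752, 0.0989, 0.2401]
orientation: [179.7, -0.1, 94.1]
ft_force: [0.4, -0.0, -0.4]
opening: 0.088
gripper_force: 0.0
t: 44.3
position: [0.4853, 0.1919, 0.2361]
orientation: [-179.9, 0.0, 130.3]
ft_force: [0.6, 0.6, -0.4]
opening: 0.088
gripper_force: 0.0
t: 44.6
position: [0.4793, 0.2006, 0.2362]
orientation: [-180.0, -0.0, 139.9]
ft_force: [-0.1, -0.6, 0.3]
opening: 0.0878
gripper_force: 0.0
green 82 [330.8 193.9] z 0.1496 [0.5709 0.0933 0.1496]
red 100 [335.8 214.4] z 0.1496 [0.578  0.0152 0.1496]
blue 477 [327.4 179.3] z 0.1118 [0.5688 0.2023 0.1118]
blue 108 [341.7 240. ] z 0.1498 [ 0.5852 -0.0739  0.1498]
blue 290 [352.8 318.2] z 0.0858 [ 0.5961 -0.2477  0.0858]
orange 137 [348.4 271.5] z 0.1499 [ 0.5919 -0.172   0.1499]
lin [-0.015  0.086  1.053] twist -0.0007 pos [0.4798 0.2    0.2363] [-1.7996e+02 -1.0000e-02  1.3975e+02] F [ 0.3 -1.1  0.4] op 0.088 t 44.7
```

View pics/k5.png

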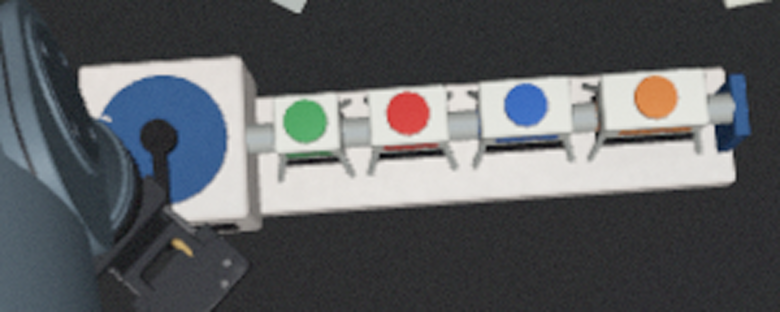

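All four are home in order green (305,121), red (408,114), blue (526,105), orange (656,97), each with cap z about 0.150, and the lever is still at stop. Now the knob.

```bash
H="python3 -m handwheel"
$H '{"linear":[[-0.01,0.08,0.1],[-0.01,0.08,0.3],[-0.01,0.08,0.55],[-0.01,0.08,0.8],[-0.01,0.08,1]],"twist":[0,0,0,0,0],"fingers":[1,1,1,1,1]}'
$H '{"linear":[[0,0,0.05],[0,0,0.05],[0,0,0.05],[0,0,0.05],[0,0,0.05]],"twist":[0,0,0,0,0],"fingers":[1,-1,-1,-1,-1]}' 12
$H '{"linear":[[0,0,0],[0,0,0],[0,0,0],[0,0,0],[0,0,0]],"twist":[0,0,0,0,0],"fingers":[-1,-1,-1,-1,-1]}'
$H '{"linear":[[0,0,0],[0,0,0],[0,0,0],[0,0,0],[0,0,0]],"twist":[0,0,0,0,0],"fingers":[-1,-1,-1,-1,-1]}'
python3 -c "
from h import *
s=ctrl.get_state(); p=s['position'][:2]; hin=np.array([.5657,.2131])
d=p-hin; r=np.linalg.norm(d); a0=np.arctan2(d[1],-d[0]); print(r,a0)
R=Ro.from_euler('xyz',s['orientation'],degrees=True).as_matrix()
for a in np.linspace(a0,1.04,11)[1:]:
    q=hin+.08*np.array([-np.cos(a),np.sin(a)]); q0=hin+.08*np.array([-np.cos(a0),np.sin(a0)]); print((R.T[:2,:2]@(q-q0)*10).round(3))
go(.5246,.282,.131,140)"
```

```text
t: 45.2
position: [0.4857, 0.2056, 0.1345]
orientation: [-179.9, -0.0, 139.8]
ft_force: [0.1, 0.7, 0.1]
opening: 0.0883
gripper_force: 0.0
t: 45.7
position: [0.4864, 0.2062, 0.1326]
orientation: [179.9, 0.0, 139.9]
ft_force: [0.1, 0.3, -0.3]
opening: 0.0582
gripper_force: 0.0
t: 46.2
position: [0.4856, 0.2058, 0.1317]
orientation: [-180.0, -0.0, 139.9]
ft_force: [-6.4, -2.8, 2.8]
opening: 0.0184
gripper_force: 3.7
t: 46.7
position: [0.4853, 0.2057, 0.1316]
orientation: [-179.9, -0.0, 139.9]
ft_force: [-4.1, -0.7, 2.9]
opening: 0.0178
gripper_force: 12.0
0.08071754933963046 -0.09224530515748984
[0.061 0.067]
[0.114 0.141]
[0.158 0.22 ]
[0.193 0.303]
[0.218 0.39 ]
[0.233 0.479]
[0.239 0.57 ]
[0.233 0.66 ]
[0.218 0.749]
[0.193 0.836]
lin [0.192 0.837 0.005] twist -0.0004 pos [0.4853 0.2057 0.1316] [-1.7994e+02 -3.0000e-02  1.3986e+02] F [-4.1 -0.7  2.9] op 0.0178 t 46.7
```

```bash
H="python3 -m handwheel"
$H '{"linear":[[0.06,0.07,0],[0.115,0.14,0],[0.16,0.22,0],[0.195,0.3,0],[0.22,0.39,0]],"twist":[0,0,0,0,0],"fingers":[-1,-1,-1,-1,-1]}'
$H '{"linear":[[0.015,0.09,0],[0.02,0.18,0],[0.015,0.27,0],[0,0.36,0],[-0.025,0.445,0]],"twist":[0,0,0,0,0],"fingers":[-1,-1,-1,-1,-1]}'
$H '{"linear":[[0,0,0],[0,0,0],[0,0,0]],"twist":[0,0,0],"fingers":[-1,-1,-1]}'
$H '{"linear":[[0,0,0],[0,0,0],[0,0,0],[0,0,0],[0,0,0]],"twist":[0,0,0,0,0],"fingers":[1,1,1,1,1]}'
$H '{"linear":[[0,0,-0.1],[0,0,-0.3],[0,0,-0.6],[0,0,-0.8],[0,0,-1]],"twist":[0,0,0,0,0],"fingers":[1,1,1,1,1]}'
$H '{"linear":[[0.2,0,0],[0.4,0,0],[0.6,0,0],[0.8,0,0],[1,0,0]],"twist":[0,0,0,0,0],"fingers":[1,1,1,1,1]}'
$H '{"linear":[[0.2,0,0],[0.4,0,0],[0.6,0,0],[0.8,0,0],[1,0,0]],"twist":[0,0,0,0,0],"fingers":[1,1,1,1,1]}'
python3 -c "
from h import *
f=grab('top'); cv2.imwrite('pics/k6.png',cv2.resize(f['color'][180:270,150:260],None,fx=6,fy=6,interpolation=cv2.INTER_CUBIC))
sidecaps(grab('side'),None)"
```

```text
t: 47.2
position: [0.492, 0.25, 0.131]
orientation: [-179.8, -0.1, 139.9]
ft_force: [-6.1, -2.1, 0.6]
opening: 0.0174
gripper_force: 12.0
t: 47.7
position: [0.5244, 0.2827, 0.1311]
orientation: [-179.9, -0.0, 139.9]
ft_force: [-4.3, -0.8, -3.3]
opening: 0.0172
gripper_force: 12.0
t: 48.0
position: [0.5247, 0.2828, 0.1313]
orientation: [180.0, -0.0, 139.9]
ft_force: [-0.2, 3.1, -10.3]
opening: 0.0175
gripper_force: 12.0
t: 48.5
position: [0.5251, 0.2822, 0.1321]
orientation: [180.0, 0.0, 139.9]
ft_force: [0.8, 0.2, 0.6]
opening: 0.0552
gripper_force: 0.0
t: 49.0
position: [0.525, 0.2823, 0.2337]
orientation: [179.9, 0.0, 139.9]
ft_force: [-0.2, -0.6, -0.5]
opening: 0.0882
gripper_force: 0.0
t: 49.5
position: [0.4478, 0.3472, 0.2326]
orientation: [180.0, 0.0, 139.9]
ft_force: [-0.5, 0.4, 0.9]
opening: 0.0882
gripper_force: 0.0
t: 50.0
position: [0.3714, 0.4117, 0.2326]
orientation: [180.0, 0.0, 139.9]
ft_force: [0.7, 0.1, 0.1]
opening: 0.0883
gripper_force: 0.0
green 81 [330.8 193.9] z 0.1493 [0.5711 0.0934 0.1493]
red 99 [335.7 214.4] z 0.1496 [0.5779 0.0152 0.1496]
blue 492 [326.8 179.2] z 0.1117 [0.5672 0.2027 0.1117]
blue 108 [341.8 240.1] z 0.1493 [ 0.5854 -0.0736  0.1493]
blue 289 [352.6 318.2] z 0.0857 [ 0.5957 -0.2478  0.0857]
orange 137 [348.4 271.5] z 0.1497 [ 0.592  -0.1718  0.1497]
```

View pics/k6.png

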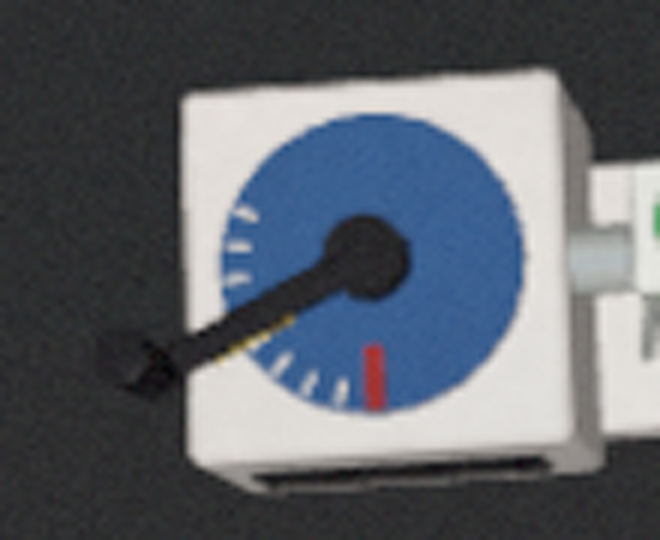

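The lever lies over the yellow tab. A thin yellow edge at crop (255,340) runs parallel to it, which fits the parallax. Handing in.

```bash
python3 -c "
from cell import ctrl
print(ctrl.sign_off())"
```

```text
the job is handed in; nothing more can be done
None
```

I turned the lever to stop, snapped all four carriers home on their own bands, set the lever over the yellow tab and handed the job in at about 50 s of robot time; the final pictures agree, but no verdict came back.

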